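# Tap a sample block home on its parallels in the vise

## Task

The metal sample clamped in the small vise on the microscope bench is standing proud of the two steel parallels beneath it, so they still slide. Pick up the brass-headed tapper by its handle and tap the sample down with its head until it sits fully home on both parallels and pins them, leaving both under it, then stand the tapper upright, head down, on the bench again. Do not push the sample with the gripper, and do not let the tapper topple.

Things in the scene. Friction and masses are not known exactly. Their poses are not given: they have to be found in the camera images.
- block: Sample: aluminium block 36 x 60 x 36 mm (x, y, z) gripped between a grey vise's dark jaws (tops 70 mm above the bench). Origin: centre of underside; z up, x across the jaws, y along them. Slides only straight down; about 8 N starts it and it stays where left. Starts 9 to 16 mm above the parallels; home, its underside is 42 mm and its top 78 mm above the bench. A loose twin is a spare.
- parallel_near: Steel bar 8 x 100 x 20 mm (x, y, z), loose, standing on edge on the vise bed (22 mm above the bench) under the block, beside the -x jaw, 13 mm to -x of the block's centre and up to 8 mm off it along y; its ends show beyond the vise, which is 76 mm wide along y. Origin: centre of its underside; top 20 mm above. A bar lying on the bench is a spare.
- parallel_far: The second bar, the same, beside the +x jaw, 13 mm to +x of the block's centre. The vise is fixed, reaching 90 mm to +x and 120 mm to -x of the block's centre (screw end).
- tapper: Tapping tool standing head down on the bench: brass cylinder head 38 mm across, 34 mm high, flat underside; round light-wood handle 26 mm across rising to 124 mm above the underside. Origin: centre of the underside; z up along the handle. 0.2 to 0.4 kg. A jar and a steel plug stand 0.1 m or more from it.
Things that resemble listed ones, but are neither listed nor needed, are in the scene too. There is more than one size of the tapper; the one meant has the size given above.

How it is judged:
On the way, in this order (a step that is already met when the one before it is completed fails the run):
1. the tapper bears on the sample while it still stands more than 3 mm proud of the parallels (contact force between tapper and block above 2 N and z of block in the frame of parallel_near above 0.023 m and z of block in the frame of parallel_far above 0.023 m), for 0.01 s.
2. the sample is home on both parallels, within 1.5 mm (z of block in the frame of parallel_near below 0.0215 m and z of block in the frame of parallel_far below 0.0215 m), for 0.2 s.
At the end, for the whole second after the job is handed in: Sample within 1.5 mm of the tops of both parallels, pressing on each with 0.3 N or more; both parallels upright (10 degrees) beneath it, centres within 30 mm of its centre; tapper upright (10 degrees), head down on the bench (6 mm), at rest (all of step 2 and z of block in the frame of parallel_near above 0.017 m and z of block in the frame of parallel_far above 0.017 m and contact force between block and parallel_near above 0.3 N and contact force between block and parallel_far above 0.3 N and horizontal distance between block and parallel_near below 0.03 m and horizontal distance between block and parallel_far below 0.03 m and angle between each of parallel_near, parallel_far, tapper's own z axis and vertical below 0.17 rad and height (world z) of tapper between -0.01 and 0.006 m and linear speed of tapper below 0.02 m/s); the robot touches nothing.
It fails at once if the gripper or arm pushes the sample (more than 3 N) (contact force between any of the fingers, the arm and block above 3 N).
It fails at once if the tapper topples (leans more than 45 degrees) (angle between tapper's own z axis and vertical above 0.785 rad).
It also fails if it takes over 48 s, if anything falls off the work surface, if the arm or the gripper's body presses on something with over 40 N, if the wrist force passes 120 N, or if a joint passes its speed limit or range.

## Robot

A 6-joint arm with a two-finger parallel gripper is mounted at the origin on the work surface. World frame = base frame: x ahead of the robot, y to its left, z up, the work surface at z = 0. Lengths are in m, angles in rad, forces in N, time in s.
With the tool pointing down it reaches from about 0.25 to 0.725 m from the base axis. Payload 4 kg.
Tool frame: the origin (TCP) lies at the very end of the fingers, on their centre line; the grasp point (between the pads) lies 19 mm behind it; z points along the fingers, y is the line along which they close (so a half turn about z gives the same grasp; the last joint's range is limited). The gripper opens to 85 mm and grips with 20 to 120 N. Pads are 22 mm wide; open, the fingers measure 114 mm over their backs; the gripper's body (76 mm by 85 mm) begins 54 mm behind the grasp point. The pads swing forward as they close: fully open they stand 13 mm farther back than shut.
Start: joints at [-1.124, 0.241, 0.005, 1.335, 0, 1.571], TCP at [0.216, -0.451, 0.231] pointing down, gripper open.
Joint ranges: [-2.72, 2.72], [-1.05, 1.87], [-1.09, 1.28], [-1.99, 2.15], [-1.42, 1.44], [-3.14, 3.14]. Speed limits (rad/s): [2.79, 2.79, 3.14, 3.14, 3.14, 3.14].

## Interface

Orientations are given as a unit quaternion [x, y, z, w].
In Python, from workcell import telemetry, vision, workorder gives the robot as it stands.
- The arm moves only by the shell command python3 -m inch 'ROWS'. ROWS is JSON, a list of rows, each a list of 3 entries, a list of its own where there are three numbers: the turn, a rotation vector about the tool's x, y, z scaled (see below), then the shift along the tool's x, y, z scaled (see below), then the closure, from -1 (fully open) to 1 (shut). A call has 1 to 10 rows; each row shifts and turns the commanded pose from where the row before left it, along the tool's axes as they then stand; what a row does not reach is not made up. The controller multiplies each number of a shift by 0.3 m and each number of a turn by 360 degrees. A row lasts 1/12 s, in which the tool goes at most 41.7 mm and 7.16 degrees, less where a joint would pass 70% of its speed; a pose out of reach is approached as far as the arm can. A call with a number of a shift or a turn outside -1 to 1 is refused whole. A call with a gripper value outside its range is refused whole. The fingers move at their own pace and stop on an object; the grip force is fixed at half the most. Time passes only in rows, so rows that do not move let the fingers close. It gives the time, the measured TCP pose, the force, the opening and the grip force at its end, in the units of the state.
- telemetry.get_obs(): the state, without advancing time (a new reading comes with each control period).
- vision.camera(name): name is "scene" or "top" or "wrist"; returns a dict with "img" (480x640x3 uint8, red, green, blue), "fov_y" (degrees; the focal length in pixels is half the picture's height over the tangent of half this angle, whatever the lens; pixels are square), "cx", "cy" (the principal point, pixels), "pose" (4x4, takes a point from camera to world coordinates). Camera axes: x right, y up, looking along -z (the intrinsics and any distortion apply to the point x, -y, -z); pixel columns grow to the right and rows downward; lengths in m; the calibration is good to about 2 mm. A picture is of the moment at which its call begins. There is no depth.
- workorder.job_done(): hands the job in; it is judged then, once.
The state is a dict: "clock": time; "joint_pos": joint angles; "joint_vel": joint speeds; "tau": joint torques, N m; "eef_pos": TCP position; "tool_rot": TCP orientation; "ft_force": force on the tool from outside, world axes, zero at the start; "ft_torque": the same for the moment, N m; "grip_width": finger opening in m; "grasp_force": force on a finger pad.
Only numpy, scipy, OpenCV 4.12 (cv2) and the standard library are available. Lean on these libraries where they do the work, as an engineer would, in place of code of your own. Each camera call takes 0.05 s, during which the arm holds its last target. There are 200 camera calls.

## Working session

There is one attempt and no reset: what is moved stays moved. The work goes in short steps, Python scripts to look and compute and a shell command to move; the robot and the scene stay as the last step left them, time stands still between calls to the robot, and variables do not carry over. Pictures are saved under pics/ and viewed, at most 10 in all, crops included, and the job is handed in when it is done.

```bash
mkdir -p pics; ls; cat > h.py <<'E'
import numpy as np, cv2
from workcell import telemetry, vision, workorder
def snap(n,f):
    c=vision.camera(n); cv2.imwrite('pics/'+f+'.png',c['img'][:,:,::-1]); np.save('pics/'+f+'.npy',c,allow_pickle=True); return c
def load(f): return np.load('pics/'+f+'.npy',allow_pickle=True).item()
def ray(c,u,v):
    f=240/np.tan(np.radians(c['fov_y'])/2); P=np.array(c['pose'])
    d=P[:3,:3]@np.array([(u-c['cx'])/f,-(v-c['cy'])/f,-1]); return P[:3,3],d
def onz(c,u,v,z):
    o,d=ray(c,u,v); return o+d*(z-o[2])/d[2]
def tri(obs):
    A=np.zeros((3,3));b=np.zeros(3)
    for c,u,v in obs:
        o,d=ray(c,u,v); d=d/np.linalg.norm(d); M=np.eye(3)-np.outer(d,d); A+=M; b+=M@o
    return np.linalg.solve(A,b)
def proj(c,p):
    f=240/np.tan(np.radians(c['fov_y'])/2); P=np.array(c['pose']); q=P[:3,:3].T@(np.array(p)-P[:3,3])
    return c['cx']+f*q[0]/-q[2], c['cy']-f*q[1]/-q[2]
E
python3 - <<'E'
from h import *
for n in ['scene','top']:
    c=snap(n,n+'0'); print(n,c.keys(),c['fov_y'],c['cx'],c['cy'],np.round(c['pose'],3))
print(telemetry.get_obs())
E
```

```text
pics
scene dict_keys(['img', 'fov_y', 'cx', 'cy', 'pose']) 56.75247292289574 317.64114527630966 235.10687898793918 [[ 0.832 -0.298  0.468  0.817]
 [ 0.554  0.473 -0.685 -0.382]
 [-0.017  0.829  0.559  0.423]
 [ 0.     0.     0.     1.   ]]
top dict_keys(['img', 'fov_y', 'cx', 'cy', 'pose']) 52.36126147660501 318.91454371509377 238.06091755374322 [[ 0.003  0.991 -0.133  0.447]
 [-1.     0.004  0.006  0.073]
 [ 0.006  0.133  0.991  0.781]
 [ 0.     0.     0.     1.   ]]
{'clock': 0.1, 'joint_pos': array([-1.12402561e+00,  2.41318294e-01,  3.84659233e-03,  1.33522213e+00,
        1.69815574e-05,  1.57080844e+00]), 'joint_vel': array([ 0.00029467, -0.002114  ,  0.00401319, -0.00080289,  0.00035778,
        0.00115057]), 'tau': array([-1.12380455e-04, -3.73138368e+01,  2.53009897e+01,  1.08516047e-02,
       -6.43834051e-05,  3.86673051e-06]), 'eef_pos': array([ 0.21578155, -0.45039772,  0.23050694]), 'tool_rot': array([ 9.75153978e-01,  2.21526114e-01, -2.01905077e-04, -9.27059147e-04]), 'ft_force': array([ 0.07103444,  0.13091299, -0.19821683]), 'ft_torque': array([ 0.01544579, -0.05378346,  0.04822545]), 'grasp_force': 0.0, 'grip_width': 0.08549659389683059}
```

View pics/scene0.png

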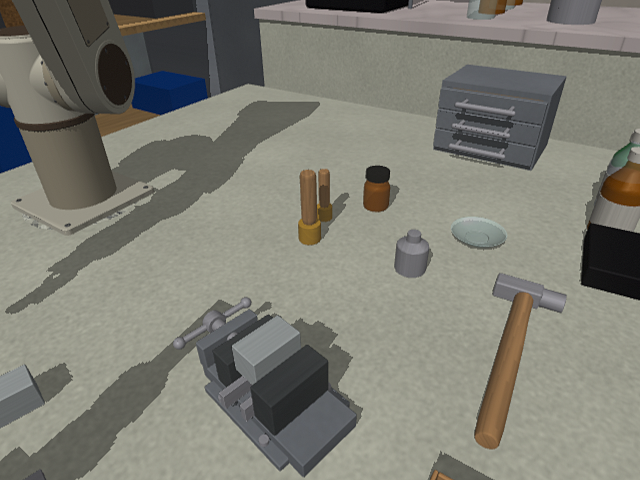

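View pics/top0.png

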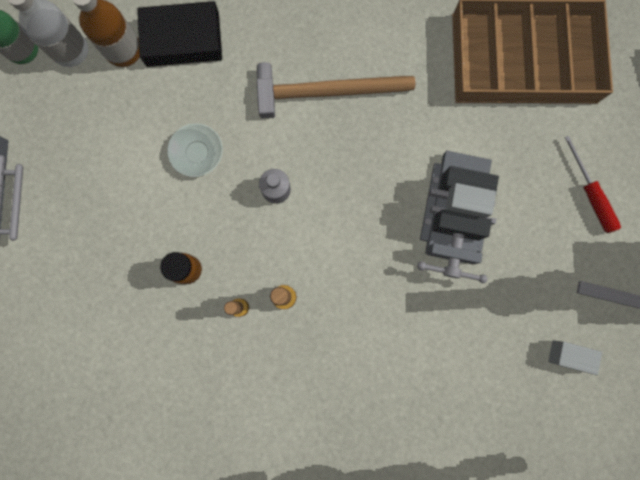

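The scene view shows two tappers: a large one at (309,207) and a small one at (324,195). In the top view they are at (284,297) and (237,308). The vise with the light sample is at scene (266,348) and top (473,199). The spare block is at top (575,358) and the spare bar at (610,295). The larger tapper probably fits the description, so I'll measure both and check them in an enlarged crop.

```bash
python3 - <<'E'
from h import *
s=load('scene0');t=load('top0')
S=cv2.cvtColor(s['img'],cv2.COLOR_RGB2HSV);T=cv2.cvtColor(t['img'],cv2.COLOR_RGB2HSV)
def blobs(H,lo,hi,roi,mn=20):
    m=cv2.inRange(H,lo,hi); k=np.zeros_like(m); x0,y0,x1,y1=roi; k[y0:y1,x0:x1]=m[y0:y1,x0:x1]
    n,l,st,ce=cv2.connectedComponentsWithStats(k)
    return [(st[i].tolist(),ce[i].round(1).tolist()) for i in range(1,n) if st[i][4]>mn]
for nm,H,pts in (('s',S,[(308,190),(309,232),(324,185),(325,214),(260,345),(285,335),(275,365),(300,370)]),('t',T,[(281,297),(293,300),(232,309),(244,306),(473,199),(473,180)])):
    for p in pts: print(nm,p,H[p[1],p[0]])
for lab,lo,hi in (('brass',(17,150,60),(28,255,255)),('wood',(5,60,60),(16,220,255))):
    print(lab,'s',blobs(S,lo,hi,(280,150,350,260)),'t',blobs(T,lo,hi,(215,275,310,320)))
a=cv2.resize(s['img'][160:260,280:400],(480,400),interpolation=cv2.INTER_CUBIC)
b=cv2.resize(s['img'][290:480,170:370],(421,400),interpolation=cv2.INTER_CUBIC)[:,:320]
c=cv2.resize(t['img'][270:325,210:310],(0,0),fx=3.6,fy=3.6,interpolation=cv2.INTER_CUBIC)
d=cv2.resize(t['img'][140:290,410:510],(0,0),fx=3,fy=3,interpolation=cv2.INTER_CUBIC)
b=cv2.resize(s['img'][290:480,190:360],(0,0),fx=1.9,fy=1.9,interpolation=cv2.INTER_CUBIC)
o=np.zeros((600,800,3),np.uint8)
o[:400,:480]=a;o[400:400+c.shape[0],:c.shape[1]]=c[:200];o[:361,480:800]=b[:,:320];
d=cv2.resize(d,(160,238));o[361:599,480:640]=d
cv2.imwrite('pics/crop1.png',o[:,:,::-1])
E
```

```text
s (308, 190) [ 15 122 123]
s (309, 232) [ 20 173 130]
s (324, 185) [ 15 121 112]
s (325, 214) [ 20 154  88]
s (260, 345) [ 90   9 143]
s (285, 335) [ 90   9 142]
s (275, 365) [ 83  10 103]
s (300, 370) [90  4 57]
t (281, 297) [ 15 114 157]
t (293, 300) [ 20 168 165]
t (232, 309) [ 15 113 158]
t (244, 306) [ 20 154 109]
t (473, 199) [ 83   6 158]
t (473, 180) [90 15 66]
brass s [([299, 204, 33, 41, 629], [313.8, 226.6])] t [([277, 286, 18, 22, 110], [288.6, 298.1]), ([237, 300, 11, 16, 74], [243.1, 307.2])]
wood s [([318, 169, 12, 38, 381], [323.9, 187.3]), ([300, 170, 17, 55, 807], [308.2, 196.3])] t [([270, 287, 21, 18, 281], [279.7, 295.8]), ([224, 301, 19, 14, 186], [232.3, 307.5])]
```

View pics/crop1.png

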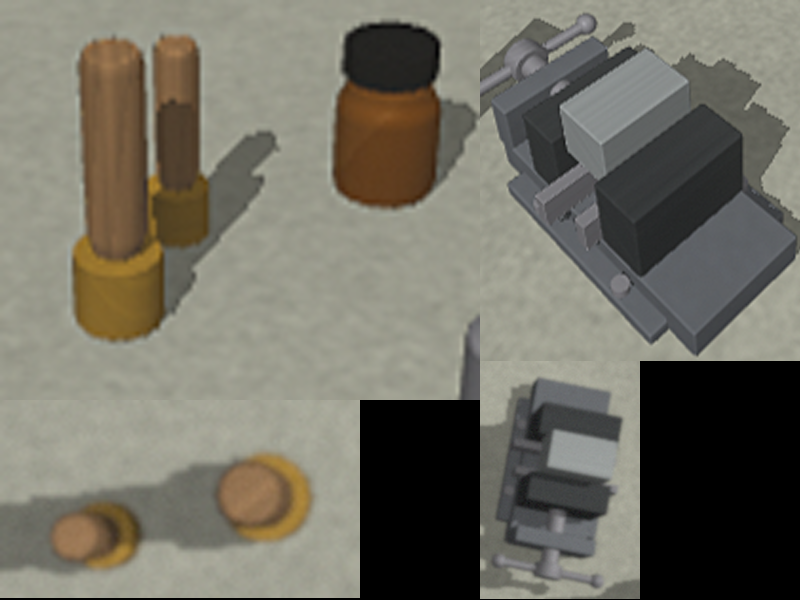

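The enlarged crop shows the large tapper (scene (309,207)) and the small one behind it (scene (324,195)). It also shows the parallels' ends poking out beneath the sample on the -y side. Next I measure the sizes and locations.

```bash
python3 - <<'E'
from h import *
s=load('scene0');t=load('top0')
S=cv2.cvtColor(s['img'],cv2.COLOR_RGB2HSV);T=cv2.cvtColor(t['img'],cv2.COLOR_RGB2HSV)
def big(H,lo,hi,roi):
    x0,y0,x1,y1=roi; m=cv2.inRange(H,lo,hi); k=np.zeros_like(m); k[y0:y1,x0:x1]=m[y0:y1,x0:x1]
    return max(cv2.findContours(k,cv2.RETR_EXTERNAL,cv2.CHAIN_APPROX_NONE)[0],key=cv2.contourArea)[:,0]
for nm,rs,rt in (('A',(296,160,317,250),(262,280,305,315)),('B',(318,160,335,225),(218,295,252,320))):
    w=big(S,(5,60,40),(17,255,255),rs); h=big(S,(18,100,40),(28,255,255),rs)
    wt=big(T,(5,60,40),(17,255,255),rt); ht=big(T,(18,100,40),(28,255,255),rt)
    # tip circle in top: far side of wood from brass
    al=np.vstack([wt,ht]); 
    (cx,cy),r=cv2.minEnclosingCircle(ht.astype(np.float32)); 
    top=w[w[:,1]<=w[:,1].min()+2].mean(0); wd=w[:,0].max()-w[:,0].min()+1
    bot=h[:,1].max(); 
    print(nm,'scene tip',top,'w',wd,'head x',h[:,0].min(),h[:,0].max(),'bot',bot,'top: head circ',cx,cy,r,'wood',wt.min(0),wt.max(0))
    e=onz(t,cx,cy,.017);print('  head ctr',e, 'head dia',2*r/(240/np.tan(np.radians(t['fov_y'])/2))*(0.76))
    wb=(wt.min(0)+wt.max(0))/2; W=wt.max(0)-wt.min(0)+1
    hx=(h[:,0].min()+h[:,0].max())/2
    b=onz(s,hx,bot,0); print('  bottom front edge on bench',b)
    print('  tip tri',tri([(s,top[0],top[1]+4),(t,wt[:,0].min()+W[1]/2,wb[1])]))
# block
for nm,c,H,roi in (('s',s,S,(225,305,305,385)),('t',t,T,(440,170,505,225))):
    q=big(H,(0,0,125),(180,30,255),roi); a=cv2.minAreaRect(q.astype(np.float32)); print(nm,np.round(a[0],1),np.round(a[1],1),a[2]); p=cv2.approxPolyDP(q,4,True)[:,0];print(p.tolist())
    if nm=='s': qs=p;cs=q.mean(0)
    for z in (.085,.09,.095): print(z,[onz(c,*x)[:2].round(4).tolist() for x in p])
E
```

```text
A scene tip [307.5        170.42857143] w 17 head x 298 316 bot 244 top: head circ 283.5294189453125 296.8235168457031 12.091151237487793 wood [270 287] [290 305]
  head ctr [0.45754117 0.12303288 0.017     ] head dia 0.03764854849148883
  bottom front edge on bench [0.46285874 0.10469936 0.        ]
  tip tri [0.45693554 0.12156664 0.11852483]
B scene tip [323.58333333 169.5       ] w 12 head x 318 331 bot 224 top: head circ 239.05813598632812 307.29071044921875 9.230716705322266 wood [224 301] [242 314]
  head ctr [0.44123894 0.19164061 0.017     ] head dia 0.028741935210772125
  bottom front edge on bench [0.45396428 0.17164624 0.        ]
  tip tri [0.4408668  0.19166834 0.08677064]
s [270.2 329.8] [40.6 83.8] 51.95296096801758
[[304, 305], [272, 305], [260, 312], [258, 319], [274, 312], [282, 317], [276, 316], [232, 349], [253, 369], [299, 333], [289, 325], [300, 317], [304, 321]]Traceback (most recent call last):
  File "<stdin>", line 25, in <module>
TypeError: onz() missing 1 required positional argument: 'z'
```

Tapper A fits the description: head 38 mm, height about 0.12 m. B is 29 mm across and 87 mm high. The tapper meant is A at about (0.457, 0.1225). Next, the block.

```bash
python3 - <<'E'
from h import *
s=load('scene0');t=load('top0')
g=s['img'].astype(int); print('bg',g[300,340],'blk',g[340,265],'T bg',t['img'][230,400],'blk',t['img'][199,473])
def quad(c,seed,tol):
    im=cv2.medianBlur(c['img'],3); m=np.zeros((482,642),np.uint8)
    cv2.floodFill(im,m,seed,(0,0,0),(tol,)*3,(tol,)*3,cv2.FLOODFILL_FIXED_RANGE|cv2.FLOODFILL_MASK_ONLY|(255<<8)|4)
    q=max(cv2.findContours(m[1:-1,1:-1],cv2.RETR_EXTERNAL,cv2.CHAIN_APPROX_NONE)[0],key=cv2.contourArea)
    a=cv2.minAreaRect(q.astype(np.float32));p=cv2.approxPolyDP(q,5,True)[:,0]
    M=cv2.moments(q); return p,(M['m10']/M['m00'],M['m01']/M['m00']),a,cv2.contourArea(q)
P=[]
for c,sd in ((s,(265,340)),(t,(473,199))):
    p,ce,a,A=quad(c,sd,16); P.append((c,*ce)); print(p.tolist(),ce,a,A)
    for z in (.085,.09,.095): print(z,onz(c,*ce,z).round(4),[onz(c,*map(float,x),z)[:2].round(3).tolist() for x in p])
print(tri(P))
E
```

```text
bg [160 161 146] blk [141 145 144] T bg [110 109 102] blk [154 158 157]
[[102, 139], [112, 168], [160, 137], [198, 133], [214, 140], [253, 100], [320, 102], [317, 115], [265, 140], [265, 146], [282, 142], [304, 149], [287, 161], [299, 161], [295, 171], [280, 164], [252, 172], [255, 166], [247, 170], [250, 164], [243, 161], [242, 172], [226, 184], [271, 194], [264, 208], [273, 213], [268, 219], [256, 209], [254, 215], [238, 214], [245, 223], [234, 225], [240, 218], [226, 214], [209, 233], [216, 219], [200, 224], [208, 216], [204, 208], [189, 207], [138, 236], [133, 244], [140, 257], [122, 247], [122, 268], [108, 270], [119, 284], [110, 287], [117, 294], [124, 287], [122, 295], [130, 290], [149, 298], [164, 283], [156, 282], [146, 294], [136, 292], [139, 285], [170, 277], [168, 269], [149, 274], [157, 269], [152, 258], [162, 266], [183, 250], [173, 264], [190, 264], [185, 257], [199, 246], [243, 237], [242, 251], [256, 252], [246, 274], [260, 274], [264, 282], [244, 296], [256, 304], [276, 297], [272, 313], [287, 310], [232, 346], [252, 365], [298, 333], [290, 325], [297, 316], [290, 3
[... 20507 characters left out ...]
0.416, -0.293], [0.439, -0.285], [0.43, -0.195], [0.442, -0.162], [0.435, -0.053], [0.462, -0.05], [0.472, -0.163], [0.487, -0.185], [0.487, -0.234], [0.498, -0.263], [0.494, -0.287], [0.538, -0.295], [0.538, -0.387], [0.677, -0.398], [0.672, -0.389], [0.684, -0.383], [0.686, -0.393], [0.703, -0.39], [0.692, -0.4], [0.715, -0.402], [0.721, -0.395], [0.707, -0.392], [0.71, -0.382], [0.732, -0.396], [0.746, -0.381], [0.763, -0.398], [0.763, -0.374], [0.736, -0.341], [0.733, -0.094], [0.874, -0.089], [0.886, -0.129], [0.892, -0.123], [0.905, -0.138], [0.903, 0.223], [0.829, 0.212], [0.802, 0.218], [0.772, 0.447], [0.786, 0.471], [0.748, 0.487], [0.765, 0.495]]
[0.53500872 0.10218411 0.11120737]
```

The flood fill leaked and printed far too much. I'll separate by chroma instead: the block is bluish and the bench is warm.

```bash
cat >> h.py <<'E'
def blk(c,seed,vmin):
    g=c['img'].astype(int); m=((g[...,2]>=g[...,0])&(g.max(2)>vmin)).astype(np.uint8)
    m=cv2.morphologyEx(m,cv2.MORPH_OPEN,np.ones((3,3)))
    n,l,st,ce=cv2.connectedComponentsWithStats(m); i=l[seed[1],seed[0]]
    q=cv2.findContours((l==i).astype(np.uint8),cv2.RETR_EXTERNAL,cv2.CHAIN_APPROX_NONE)[0][0]
    _,p=cv2.minEnclosingTriangle(q); return q,st[i],cv2.approxPolyN(q,4)[0].astype(float)
E
python3 - <<'E'
from h import *
s=load('scene0');t=load('top0');R=[]
for c,sd,v in ((s,(265,340),122),(t,(473,199),130)):
    q,st,p=blk(c,sd,v); print(st.tolist(),p.round(1).tolist()); R.append((c,*p.mean(0)))
    for z in (.087,.093): 
        w=np.array([onz(c,*x,z)[:2] for x in p]); print(z,w.mean(0).round(4),np.linalg.norm(np.roll(w,-1,0)-w,axis=1).round(4),np.degrees(np.arctan2(*(np.roll(w,-1,0)-w).T[::-1])).round(1))
print(tri(R))
E
```

```text
[232, 317, 67, 49, 1602] [[300.0, 332.0], [253.0, 366.0], [230.0, 346.0], [277.0, 315.0]]
0.087 [ 0.5952 -0.154 ] [0.0605 0.036  0.0608 0.0356] [-101.5  169.6   78.2  -10.8]
0.093 [ 0.5992 -0.158 ] [0.0595 0.0353 0.0597 0.035 ] [-101.5  169.6   78.2  -10.8]
[453, 184, 43, 30, 924] [[496.0, 191.0], [491.0, 214.0], [452.0, 206.0], [456.0, 183.0]]
0.087 [ 0.5994 -0.1561] [0.0352 0.0573 0.0349 0.0591] [ 165.5   78.4  -11.5 -101.4]
0.093 [ 0.5981 -0.1541] [0.0349 0.0568 0.0346 0.0586] [ 165.5   78.4  -11.5 -101.4]
[ 0.59792159 -0.15608469  0.08939343]
```

Block top centre is about (0.598, -0.156, 0.089), with yaw about -11°. The tapper is at (0.457, 0.1225). I move above the tapper first, with the closing line running across the direction to the small tapper.

```bash
python3 -m inch '[[[0,0,0],[0.097,-0.086,0],-1],[[0,0,0],[0.097,-0.086,0],-1],[[0,0,0],[0.097,-0.086,0],-1],[[0,0,0],[0.097,-0.086,0],-1],[[0,0,0],[0.097,-0.086,0],-1],[[0,0,0],[0.097,-0.086,0],-1],[[0,0,0],[0.097,-0.086,0],-1],[[0,0,0],[0.097,-0.086,0],-1],[[0,0,0],[0.097,-0.086,0],-1],[[0,0,0],[0.097,-0.086,0],-1]]'
python3 -m inch '[[[0,0,0],[0.097,-0.086,0],-1],[[0,0,0],[0.097,-0.086,0],-1],[[0,0,0],[0.097,-0.086,0],-1],[[0,0,0],[0.097,-0.086,0],-1],[[0,0,-0.0195],[0,0,0],-1],[[0,0,-0.0195],[0,0,0],-1],[[0,0,-0.0195],[0,0,0],-1],[[0,0,-0.0195],[0,0,0],-1],[[0,0,-0.0195],[0,0,0],-1],[[0,0,-0.0195],[0,0,0],-1]]'
python3 -m inch '[[[0,0,-0.0195],[0,0,0],-1],[[0,0,-0.0195],[0,0,0],-1],[[0,0,-0.0195],[0,0,0],-1],[[0,0,-0.0195],[0,0,0],-1],[[0,0,-0.0195],[0,0,0],-1],[[0,0,0],[0,0,0],-1]]'
python3 - <<'E'
from h import *
c=snap('wrist','w1'); o=telemetry.get_obs(); P=np.array(c['pose'])
print(o['clock'],o['eef_pos'],o['tool_rot'],c['fov_y'],c['cx'],c['cy'],P.round(3).tolist())
for p in ((.457,.1225,0),(.457,.1225,.124),(.441,.192,0)): print(proj(c,p))
E
```

```text
clock: 0.93
eef_pos: [0.367, -0.0906, 0.2312]
tool_rot: [0.975, 0.221, -0.0, 0.0]
ft_force: [-0.2, -1.8, 0.8]
grip_width: 0.0853
grasp_force: 0.0
clock: 1.77
eef_pos: [0.427, 0.051, 0.2308]
tool_rot: [0.829, 0.56, -0.001, -0.0]
ft_force: [0.3, 0.1, 0.4]
grip_width: 0.0855
grasp_force: 0.0
clock: 2.27
eef_pos: [0.427, 0.0508, 0.2309]
tool_rot: [0.623, 0.782, -0.0, -0.0]
ft_force: [-0.6, 0.4, 0.5]
grip_width: 0.0855
grasp_force: 0.0
2.3167 [0.42707641 0.05083015 0.23096756] [ 6.24726656e-01  7.80843401e-01 -2.92528895e-04 -3.21087233e-04] 65.4233958395053 322.05032158315186 245.9361677101814 [[0.975, -0.214, -0.067, 0.41], [0.224, 0.927, 0.302, 0.128], [-0.002, -0.309, 0.951, 0.373], [0.0, 0.0, 0.0, 1.0]]
(np.float64(368.90713333518875), np.float64(142.18144157186578))
(np.float64(391.27049319322316), np.float64(150.76852360578027))
(np.float64(371.92198652744486), np.float64(60.44319676253235))
```

View pics/w1.png

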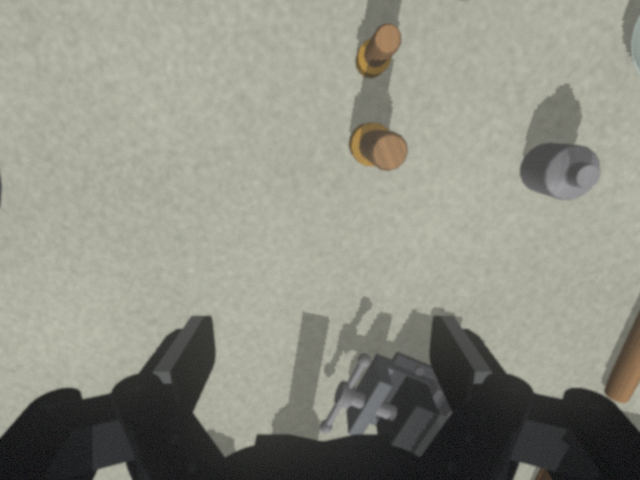

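The wrist view shows the large tapper's tip at (390,150), where my estimate predicted (391,151). The small tapper is at (385,45), beyond it. The position is confirmed across three views, so I move over it, descend and grip.

```bash
python3 -m inch '[[[0,0,0],[0.1055,0.075,0],-1],[[0,0,0],[0.1055,0.075,0],-1],[[0,0,0],[0,0,0],-1],[[0,0,0],[0,0,0.09],-1],[[0,0,0],[0,0,0.09],-1],[[0,0,0],[0,0,0.09],-1],[[0,0,0],[0,0,0.09],-1],[[0,0,0],[0,0,0.09],-1],[[0,0,0],[0,0,0.09],-1],[[0,0,0],[0,0,0],-1]]'
python3 -m inch '[[[0,0,0],[0,0,0],1],[[0,0,0],[0,0,0],1],[[0,0,0],[0,0,0],1],[[0,0,0],[0,0,0],1],[[0,0,0],[0,0,0],1],[[0,0,0],[0,0,0],1],[[0,0,0],[0,0,0],1],[[0,0,0],[0,0,0],1]]'
python3 -c "
from h import *
o=telemetry.get_obs(); print(o)
c=snap('wrist','w2')"
```

```text
clock: 3.15
eef_pos: [0.4526, 0.1212, 0.0645]
tool_rot: [0.625, 0.781, -0.004, -0.003]
ft_force: [-1.5, -0.2, -0.2]
grip_width: 0.0852
grasp_force: 0.0
clock: 3.82
eef_pos: [0.4579, 0.1228, 0.0708]
tool_rot: [0.624, 0.782, 0.001, 0.001]
ft_force: [-1.9, 0.2, 7.6]
grip_width: 0.0246
grasp_force: 57.9
{'clock': 3.8167, 'joint_pos': array([ 2.61932541e-01,  3.26218072e-01, -3.29579212e-01,  9.12890661e-01,
        2.44064337e-05,  1.60912722e+00]), 'joint_vel': array([ 0.0004201 , -0.00058465, -0.00112055,  0.00171801,  0.0017925 ,
        0.00013732]), 'tau': array([-1.62139919e-02, -3.42380261e+01,  2.00769317e+01, -7.84963164e-01,
       -4.42261779e-03, -3.06713635e-03]), 'eef_pos': array([0.45785504, 0.1227549 , 0.07075296]), 'tool_rot': array([6.23801279e-01, 7.81582275e-01, 8.55773664e-04, 6.15725744e-04]), 'ft_force': array([-1.87952985,  0.16334273,  7.56927512]), 'ft_torque': array([-0.05326277,  0.41524231, -0.01942758]), 'grasp_force': 57.93833792209625, 'grip_width': 0.024648444170908123}
```

View pics/w2.png

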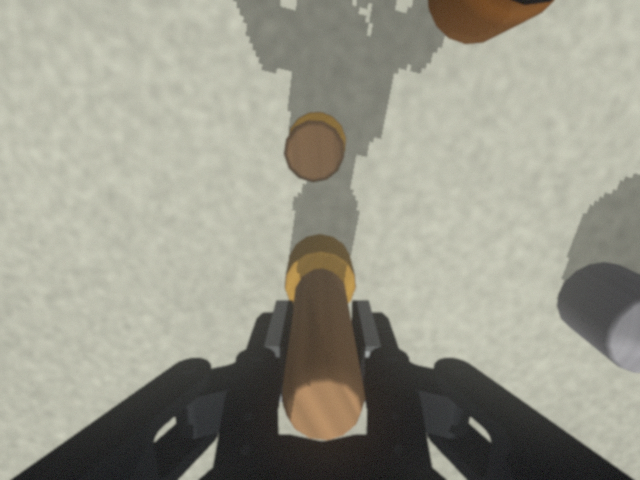

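The wrist view shows the handle between the pads at (322,350), with the head standing on the bench at (320,270); the grip is 58 N. I lift and carry it above the sample.

```bash
python3 -m inch '[[[0,0,0],[0,0,-0.05],1],[[0,0,0],[0,0,-0.1],1],[[0,0,0],[0,0,-0.1],1],[[0,0,0],[0,0,-0.1],1],[[0,0,0],[0,0,-0.1],1],[[0,0,0],[-0.05,0.012,0],1],[[0,0,0],[-0.1,0.025,0],1],[[0,0,0],[-0.1,0.025,0],1],[[0,0,0],[-0.1,0.025,0],1],[[0,0,0],[-0.1,0.025,0],1]]'
python3 -m inch '[[[0,0,0],[-0.1,0.025,0],1],[[0,0,0],[-0.1,0.025,0],1],[[0,0,0],[-0.1,0.025,0],1],[[0,0,0],[-0.1,0.025,0],1],[[0,0,0],[-0.1,0.025,0],1],[[0,0,0],[-0.06,0.012,0],1],[[0,0,0],[0,0,0],1],[[0,0,0],[0,0,0],1],[[0,0,0],[0,0,0],1]]'
python3 - <<'E'
from h import *
o=telemetry.get_obs(); print(o)
for n in('scene','top'): snap(n,n+'3')
a=load('scene3')['img'][150:450,150:450]; b=load('top3')['img'][80:380,330:630]
cv2.imwrite('pics/c3.png',np.hstack([cv2.resize(a,(400,400)),cv2.resize(b,(400,400))])[:,:,::-1])
E
```

```text
clock: 4.7
eef_pos: [0.5198, -0.0027, 0.204]
tool_rot: [0.624, 0.782, -0.0, -0.0]
ft_force: [-0.2, 0.8, -3.6]
grip_width: 0.0248
grasp_force: 59.6
clock: 5.45
eef_pos: [0.5965, -0.1559, 0.2034]
tool_rot: [0.624, 0.782, -0.0, -0.001]
ft_force: [0.0, 0.8, -3.8]
grip_width: 0.0248
grasp_force: 59.5
{'clock': 5.45, 'joint_pos': array([-2.55823121e-01,  4.89433739e-01,  2.95014297e-01,  1.37873595e+00,
        4.51646512e-04,  1.09140994e+00]), 'joint_vel': array([ 0.01747455, -0.01762362, -0.00592323, -0.00401495, -0.00129085,
       -0.0023131 ]), 'tau': array([-6.95470143e-01, -5.11148894e+01,  2.71966714e+01, -5.53446310e-02,
       -5.13840001e-02,  2.28553135e-04]), 'eef_pos': array([ 0.59649937, -0.15587512,  0.20341935]), 'tool_rot': array([ 6.23816394e-01,  7.81570000e-01, -2.72190300e-04, -1.16970452e-03]), 'ft_force': array([ 0.01112763,  0.76274509, -3.78021494]), 'ft_torque': array([ 0.05588856,  0.04570757, -0.03398976]), 'grasp_force': 59.471080899238586, 'grip_width': 0.024811196293491863}
```

View pics/c3.png

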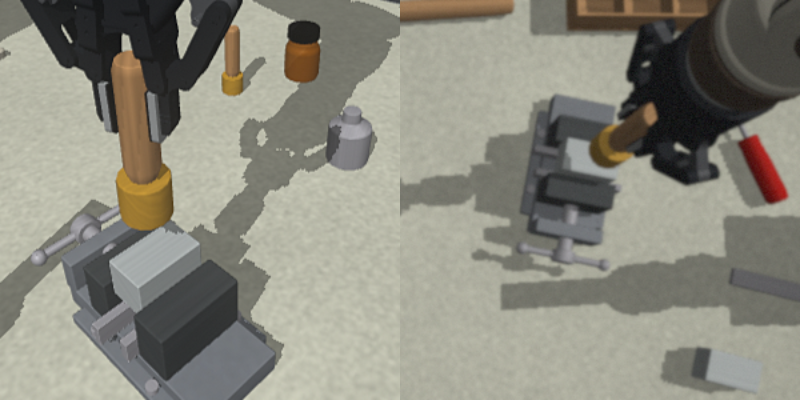

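The tapper hangs upright over the sample, with the head above its top. I descend to near contact, then press in small steps and watch the force.

```bash
python3 -m inch '[[[0,0,0],[0.004,0.004,0.05],1],[[0,0,0],[0,0,0.06],1],[[0,0,0],[0,0,0],1],[[0,0,0],[0,0,0.01],1],[[0,0,0],[0,0,0.01],1],[[0,0,0],[0,0,0],1]]'
python3 -m inch '[[[0,0,0],[0,0,0.01],1],[[0,0,0],[0,0,0.01],1],[[0,0,0],[0,0,0],1]]'
python3 -m inch '[[[0,0,0],[0,0,0.01],1],[[0,0,0],[0,0,0.01],1],[[0,0,0],[0,0,0],1]]'
```

```text
clock: 6.05
eef_pos: [0.5984, -0.1546, 0.1658]
tool_rot: [0.624, 0.782, 0.0, 0.0]
ft_force: [-0.8, -0.2, -4.2]
grip_width: 0.0249
grasp_force: 59.5
clock: 6.3
eef_pos: [0.5991, -0.1551, 0.1608]
tool_rot: [0.624, 0.782, 0.001, 0.001]
ft_force: [-0.6, 0.4, 2.3]
grip_width: 0.0252
grasp_force: 60.5
clock: 6.55
eef_pos: [0.599, -0.1551, 0.1546]
tool_rot: [0.624, 0.782, 0.001, 0.001]
ft_force: [-0.1, -0.0, 3.2]
grip_width: 0.0246
grasp_force: 60.4
```

```bash
python3 -m inch '[[[0,0,0],[0,0,0.01],1],[[0,0,0],[0,0,0.005],1],[[0,0,0],[0,0,0],1]]'
python3 -m inch '[[[0,0,0],[0,0,0.005],1],[[0,0,0],[0,0,0],1],[[0,0,0],[0,0,0],1]]'
python3 -m inch '[[[0,0,0],[0,0,0.005],1],[[0,0,0],[0,0,0],1],[[0,0,0],[0,0,0],1]]'
```

```text
clock: 6.8
eef_pos: [0.599, -0.1551, 0.1499]
tool_rot: [0.624, 0.782, 0.001, 0.001]
ft_force: [-0.4, -0.7, 3.4]
grip_width: 0.0247
grasp_force: 60.4
clock: 7.05
eef_pos: [0.5991, -0.1551, 0.1488]
tool_rot: [0.624, 0.782, 0.001, 0.001]
ft_force: [-0.9, 0.3, 6.4]
grip_width: 0.0244
grasp_force: 60.8
clock: 7.3
eef_pos: [0.5991, -0.1552, 0.1487]
tool_rot: [0.624, 0.782, 0.001, 0.002]
ft_force: [-3.2, 0.6, 11.9]
grip_width: 0.0246
grasp_force: 61.4
```

It stopped at 0.1487 and the force is rising, so the sample is home. I press more firmly to seat it on both bars.

```bash
python3 -m inch '[[[0,0,0],[0,0,0.008],1],[[0,0,0],[0,0,0],1],[[0,0,0],[0,0,0],1]]'
python3 -m inch '[[[0,0,0],[0,0,0.008],1],[[0,0,0],[0,0,0],1],[[0,0,0],[0,0,0],1]]'
```

```text
clock: 7.55
eef_pos: [0.5993, -0.1554, 0.1486]
tool_rot: [0.624, 0.782, 0.001, 0.003]
ft_force: [-5.8, 0.9, 22.2]
grip_width: 0.0247
grasp_force: 63.0
clock: 7.8
eef_pos: [0.5994, -0.1556, 0.1485]
tool_rot: [0.624, 0.781, 0.001, 0.004]
ft_force: [-9.1, 1.8, 30.3]
grip_width: 0.0248
grasp_force: 64.4
```

It is seated firmly at about 34 N with no further travel. I lift off and check the sample's height before returning.

```bash
python3 -m inch '[[[0,0,0],[0,0,-0.02],1],[[0,0,0],[0,0,-0.05],1],[[0,0,0],[0,0,-0.07],1],[[0,0,0],[0,0,-0.07],1],[[0,0,0],[0.05,-0.013,0],1],[[0,0,0],[0.1,-0.025,0],1],[[0,0,0],[0.1,-0.025,0],1],[[0,0,0],[0.1,-0.025,0],1],[[0,0,0],[0.1,-0.025,0],1],[[0,0,0],[0.1,-0.025,0],1]]'
python3 -m inch '[[[0,0,0],[0.1,-0.025,0],1],[[0,0,0],[0.1,-0.025,0],1],[[0,0,0],[0.1,-0.025,0],1],[[0,0,0],[0.1,-0.025,0],1],[[0,0,0],[0.05,-0.015,0],1],[[0,0,0],[0,0,0],1],[[0,0,0],[0,0,0],1]]'
python3 - <<'E'
from h import *
o=telemetry.get_obs(); print(o['eef_pos'],o['ft_force'])
for n in('scene','top'): snap(n,n+'4')
s=load('scene4');t=load('top4');R=[]
for c,sd,v in ((s,(265,350),122),(t,(473,199),130)):
    q,st,p=blk(c,sd,v); print(st.tolist(),p.round(1).tolist()); R.append((c,*p.mean(0)))
    w=np.array([onz(c,*x,.078)[:2] for x in p]); print(w.mean(0).round(4),np.linalg.norm(np.roll(w,-1,0)-w,axis=1).round(4))
print(tri(R))
a=cv2.resize(s['img'][290:480,180:370],(400,400),interpolation=cv2.INTER_CUBIC); b=cv2.resize(s['img'][100:300,220:420],(400,400))
cv2.imwrite('pics/c4.png',np.hstack([a,b])[:,:,::-1])
E
```

```text
clock: 8.63
eef_pos: [0.5194, -0.0022, 0.2023]
tool_rot: [0.624, 0.781, -0.001, -0.001]
ft_force: [-0.1, 0.3, -2.9]
grip_width: 0.0249
grasp_force: 59.5
clock: 9.22
eef_pos: [0.4566, 0.1212, 0.2029]
tool_rot: [0.623, 0.782, -0.001, -0.0]
ft_force: [0.8, -0.3, -4.0]
grip_width: 0.0245
grasp_force: 59.7
[0.45663411 0.12119126 0.20291419] [ 0.77283367 -0.26259394 -3.96860674]
[234, 326, 65, 50, 1579] [[300.0, 342.0], [254.0, 376.0], [233.0, 356.0], [278.0, 325.0]]
[ 0.5989 -0.1577] [0.0594 0.0341 0.0589 0.0344]
[450, 186, 44, 30, 914] [[498.0, 194.0], [487.0, 215.0], [449.0, 208.0], [453.0, 185.0]]
[ 0.5983 -0.156 ] [0.0361 0.0564 0.0353 0.0673]
[ 0.59824251 -0.15709226  0.07592558]
```

View pics/c4.png

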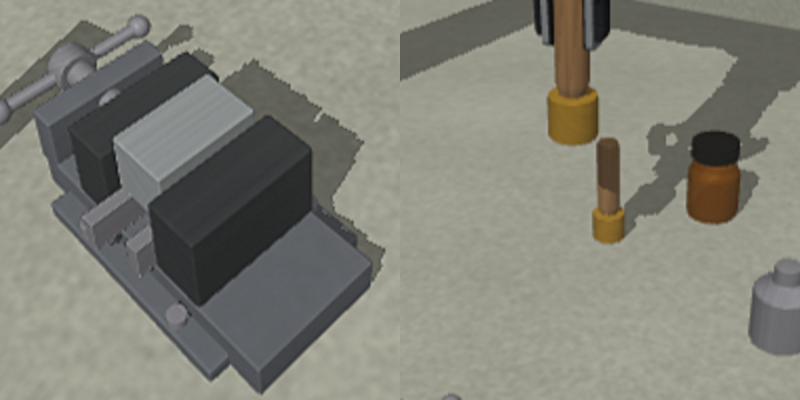

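The sample's top now measures about 0.076 m in two views, with both bars still beneath it at crop (110,220) and (140,250). The tapper is held upright. I lower it onto its original spot.

```bash
python3 -m inch '[[[0,0,0],[0,0,0.1],1],[[0,0,0],[0,0,0.1],1],[[0,0,0],[0,0,0.1],1],[[0,0,0],[0,0,0.08],1],[[0,0,0],[0,0,0.03],1],[[0,0,0],[0,0,0],1],[[0,0,0],[0,0,0.008],1],[[0,0,0],[0,0,0.008],1],[[0,0,0],[0,0,0],1],[[0,0,0],[0,0,0],1]]'
```

```text
clock: 10.15
eef_pos: [0.4587, 0.121, 0.0774]
tool_rot: [0.624, 0.782, 0.001, 0.001]
ft_force: [0.3, -0.4, -3.5]
grip_width: 0.0245
grasp_force: 59.5
```

```bash
python3 -m inch '[[[0,0,0],[0,0,0.008],1],[[0,0,0],[0,0,0.008],1],[[0,0,0],[0,0,0],1],[[0,0,0],[0,0,0],1]]'
python3 -m inch '[[[0,0,0],[0,0,0.005],1],[[0,0,0],[0,0,0],1],[[0,0,0],[0,0,0],1]]'
```

```text
clock: 10.48
eef_pos: [0.4574, 0.1208, 0.0713]
tool_rot: [0.624, 0.782, -0.0, -0.0]
ft_force: [0.1, 0.0, -4.2]
grip_width: 0.0249
grasp_force: 59.5
clock: 10.73
eef_pos: [0.4578, 0.1209, 0.0708]
tool_rot: [0.624, 0.782, 0.0, 0.0]
ft_force: [-2.4, -1.5, 6.5]
grip_width: 0.0248
grasp_force: 61.1
```

It is standing on the bench (contact at 0.0708, the same offset as before). I release and then retreat straight up.

```bash
python3 -m inch '[[[0,0,0],[0,0,0],0.3],[[0,0,0],[0,0,0],0],[[0,0,0],[0,0,0],-0.5],[[0,0,0],[0,0,0],-1],[[0,0,0],[0,0,0],-1],[[0,0,0],[0,0,0],-1],[[0,0,0],[0,0,0],-1],[[0,0,0],[0,0,0],-1],[[0,0,0],[0,0,0],-1],[[0,0,0],[0,0,0],-1]]'
python3 -m inch '[[[0,0,0],[0,0,-0.05],-1],[[0,0,0],[0,0,-0.1],-1],[[0,0,0],[0,0,-0.1],-1],[[0,0,0],[0,0,-0.1],-1],[[0,0,0],[0,0,-0.1],-1],[[0,0,0],[0,0,-0.1],-1],[[0,0,0],[-0.1,0,0],-1],[[0,0,0],[-0.1,0,0],-1],[[0,0,0],[0,0,0],-1],[[0,0,0],[0,0,0],-1]]'
python3 - <<'E'
from h import *
s=snap('scene','s5');print(telemetry.get_obs()['ft_force'])
cv2.imwrite('pics/c5.png',cv2.resize(s['img'][130:480,150:450],(600,600*350//300*0+600))[:,:,::-1])
E
```

```text
clock: 11.57
eef_pos: [0.4576, 0.1208, 0.0699]
tool_rot: [0.624, 0.782, -0.0, -0.0]
ft_force: [-0.5, -0.8, -0.2]
grip_width: 0.0852
grasp_force: 0.0
clock: 12.4
eef_pos: [0.471, 0.0613, 0.235]
tool_rot: [0.625, 0.781, 0.0, -0.0]
ft_force: [-0.8, -0.2, -0.6]
grip_width: 0.0855
grasp_force: 0.0
[0.64029443 0.26499163 0.21694577]
```

View pics/c5.png

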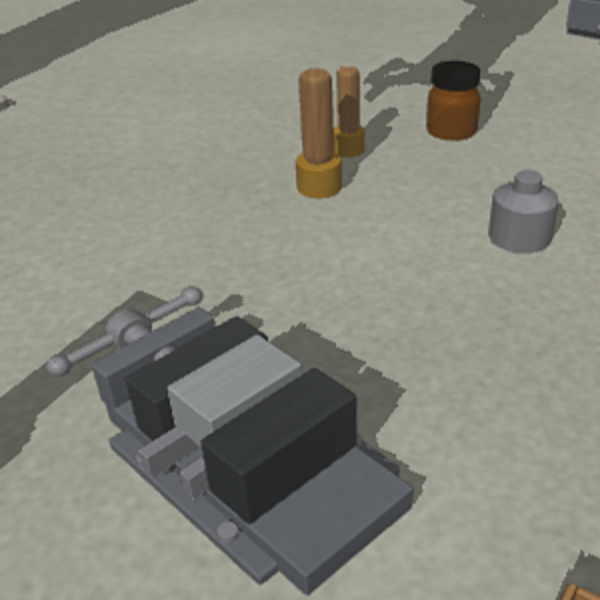

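The tapper stands upright, head down, at crop (318,130). The sample is seated at crop (235,385), both bars are under it, and the gripper is clear. I hand the job in.

```bash
python3 -c "
from workcell import workorder; print(workorder.job_done())"
```

```text
the job is handed in; nothing more can be done
None
```

I tapped the sample down until it stopped on the parallels with both still under it (top about 76–78 mm), stood the tapper upright, head down, back on the bench, and handed the job in at about 12.5 s; no verdict was returned.

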